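# Find the push button that still snaps and guard it

### The arm

A 6-joint arm with a two-finger parallel gripper is mounted at the origin on the work surface. World frame = base frame: x ahead of the robot, y to its left, z up, the work surface at z = 0. Lengths are in mm, angles in rad, forces in N, time in s.
With the tool pointing down it reaches from about 400 to 925 mm from the base axis. Payload 12.5 kg.
Tool frame: the origin (TCP) lies between the finger pads; the fingertips stand 11 mm ahead of it and the grasp point (between the pads) lies 8 mm behind it (env.tip_extent is the distance from the TCP to the fingertips, in mm); x points along the fingers, z is the direction in which the jaws open and shut, and the axes are right-handed (so a half turn about x gives the same grasp; the last joint's range is limited). The gripper opens to 95 mm and grips with 3 to 60 N. Pads are 20 mm wide; open, the fingers measure 119 mm over their backs; the gripper's body (75 mm by 180 mm) begins 59 mm behind the grasp point.
Start: joints at [-0.106, 0.491, 1.559, -0, 1.092, -0.106], TCP at [625.016, 0.021, 225.661] pointing down, gripper open.
Joint ranges: [-3.1, 3.1], [-0.84, 2.19], [0.05, 2.79], [-1.13, 4.28], [0.06, 2.93], [-2.69, 2.69]. Speed limits (rad/s): [2.22, 2.22, 2.79, 3.14, 3.14, 3.14].

### API

Orientations are given as [roll, pitch, yaw] about the fixed x, y, z axes, in that order (R = Rz(yaw) Ry(pitch) Rx(roll)).
In Python, from cell import status, imaging, env gives the robot as it stands. The module is installed in compiled form; this text tells all that it offers.
- The arm moves only by the tool apply_moves, never from a script. Its argument "increments" is a list of rows, each a list of 5 numbers: the closure, from 0 (fully open) to 1 (shut), then the shift along the tool's x, y, z in mm, then the turn about the tool's x in degrees. A call has 1 to 10 rows; each row shifts and turns the commanded pose from where the row before left it, along the tool's axes as they then stand; what a row does not reach is not made up. A row lasts 1/10 s, in which the tool goes at most 50 mm and 8.59 degrees, less where a joint would pass 70% of its speed; a pose out of reach is approached as far as the arm can. A call with a gripper value outside its range is refused whole. The fingers move at their own pace and stop on an object; the grip force is fixed at half the most. Time passes only in rows, so rows that do not move let the fingers close. It gives the time, the measured TCP pose, the force and the opening at its end, in the units of the state.
- status.state(): the state, without advancing time (a new reading comes with each control period).
- imaging.read_camera(name): name is "scene" or "side" or "wrist"; returns a dict with "pixels" (480x640x3 uint8, red, green, blue), "fovy" (degrees; the focal length in pixels is half the picture's height over the tangent of half this angle, whatever the lens; pixels are square), "cx", "cy" (the principal point, pixels), "distortion" ([k1, k2, p1, p2, k3] as OpenCV has them; the pictures are not rectified), "R" (3x3) and "t" (3): a world point X has camera coordinates R X + t. Camera axes: x right, y down, z forward; pixel columns grow to the right and rows downward; lengths in mm; the calibration is good to about 2 mm. A picture is of the moment at which its call begins. There is no depth.
- env.job_done(): hands the job in, once; it reports no verdict.
The state is a dict: "t": time; "joints": joint angles; "qvel": joint speeds; "tau": joint torques, N m; "eef_pos": TCP position; "tcp_rot": TCP orientation; "ft_force": force on the tool from outside, world axes, zero at the start; "moment": the same for the moment, N m; "opening": opening from 0.0 (shut) to 1.0 (fully open).
Only numpy, scipy, OpenCV 4.12 (cv2) and the standard library are available. Lean on these libraries where they do the work, as an engineer would, in place of code of your own. Each camera call takes 0.05 s, during which the arm holds its last target. There are 200 camera calls.

### The job

Two of the three push buttons on the grey control box have gone soft; the third still snaps over and locks down. Press them slowly, one at a time, until you feel the one whose push-back suddenly gives way and which then stays down by itself, never pushing on the box or a button harder than about 15 N (so do not ram a button onto its stop). Then set the loose grey guard collar over that button, flat on the box, let go, and leave the other objects on the bench where they are.

Things in the scene. Friction and masses are not known exactly. Their poses are not given: they have to be found in the camera images.
- panel: grey control box, fixed to the bench, 160 (its x) x 320 (its y) x 55 mm high; origin at the centre of its underside. The three black round buttons stand in a row along its y axis, at y = -100, 0 and +100 mm, x = 0, each in a round steel bezel 40 mm across and 6 mm high on the box's top. Three flat white lenses 3 mm high at its x = +60 mm do nothing.
- key_a_top (a point): centre of the top face of the push button at the box's y = -100 mm: a black flat cap 30 mm across, its top 20 mm above the box's top when up (75 mm above the bench); the point moves down with the button. The three buttons look the same, and which one snaps changes from start to start.
- key_b_top (a point): centre of the top face of the push button at the box's y = 0 mm: a black flat cap 30 mm across, its top 20 mm above the box's top when up (75 mm above the bench); the point moves down with the button. The three buttons look the same, and which one snaps changes from start to start.
- key_c_top (a point): centre of the top face of the push button at the box's y = +100 mm: a black flat cap 30 mm across, its top 20 mm above the box's top when up (75 mm above the bench); the point moves down with the button. The three buttons look the same, and which one snaps changes from start to start.
- key_a (a joint): how far the button key_a is down (m): 0 up, grows as it is pressed. HOW A SOFT BUTTON FEELS: about 1 N at first, then from 0.5 to 7 mm down evenly more (about 0.65 N per mm) until, 5 to 11.5 mm down, it meets a hard stop with about 4 to 5 N; let go, it comes back up to 0.
- key_b (a joint): the same for key_b. HOW THE GOOD BUTTON FEELS: about 1 N at first, then, from 0 to 6 mm down, a climb to about 5 N; 3 to 9.5 mm down, different each time, it breaks over: within about 1 mm the push-back falls to nothing (let go sooner, it comes back up), the button runs down the last 1 to 2 mm by itself and stays 5 to 11.5 mm down when let go.
- key_c (a joint): the same for key_c. HARD STOPS: the good button's stop lies about 2 mm below its breakover point; pushing on past the stop of any button raises the force steeply, by some 15 to 20 N in a millimetre.
- collar: loose grey plastic guard collar, a plain tube standing upright on the bench: 56 mm outside, 46 mm inside diameter, 40 mm high, 60 g; origin at the centre of its underside. It goes over a button's bezel (3 mm play all round) and then stands on the box's top, its underside 55 mm above the bench.
- relay: bystander: plug-in relay, 30 x 38 x 62 mm, clear cover; stands on the bench to one side of the box, the collar on the other; origin under its centre.
- relay2: bystander: a second such relay beyond the box; origin under its centre.
- driver: bystander: screwdriver 190 mm long, lying beyond the box.
- tape: bystander: roll of black tape lying flat, 90 mm across, 19 mm high; origin under its centre.
- water: bystander: water bottle, 64 mm across, 210 mm high; origin under its centre.
- mouse: bystander: round computer mouse, 62 mm across, 33 mm high; origin under its centre.
Mind the look-alikes: they are no part of the job. What is shaped like the collar but blue, brown or green is not meant.

How it is judged:
By the outcome, as a careful person would: the job done as asked, in the order asked, and still so for the second after the job is handed in, with the robot touching nothing.
It also fails if it takes over 72 s, if anything falls off the work surface, if the arm or the gripper's body presses on something with over 40 N, if the wrist force passes 120 N, or if a joint passes its speed limit or range.

## Working session

There is one attempt and no reset: what is moved stays moved. The work goes in short steps, Python scripts to look and compute and a tool call to move; the robot and the scene stay as the last step left them, time stands still between calls to the robot, and variables do not carry over. Pictures are saved under pics/ and viewed, about 8 in all and at most 12, crops included, and the job is handed in when it is done.

Besides the shell and the picture viewer there is one more tool, called after "Request:" by a JSON object that holds its "op" and its "data". apply_moves: Moves the arm, as the interface text tells. Its arguments: {"type":"object","properties":{"increments":{"type":"array"}},"required":["increments"]}

```bash
mkdir -p pics; cat > h.py <<'E'
import numpy as np, cv2
from cell import status, imaging, env
def cam(n):
    c=imaging.read_camera(n); f=240/np.tan(np.radians(c["fovy"])/2)
    c["K"]=np.array([[f,0,c["cx"]],[0,f,c["cy"]],[0,0,1]]); c["D"]=np.array(c["distortion"],float)
    c["R"]=np.array(c["R"]);c["t"]=np.array(c["t"]);return c
def save(c,n): cv2.imwrite(f"pics/{n}.png",c["pixels"][:,:,::-1])
def ray(c,uv,z):
    p=cv2.undistortPoints(np.array(uv,float).reshape(-1,1,2),c["K"],c["D"]).reshape(-1,2)
    d=np.c_[p,np.ones(len(p))]@c["R"]; o=-c["R"].T@c["t"]
    return o+d*((z-o[2])/d[:,2])[:,None]
def proj(c,P):
    return cv2.projectPoints(np.array(P,float).reshape(-1,1,3),cv2.Rodrigues(c["R"])[0],c["t"],c["K"],c["D"])[0].reshape(-1,2)
E
python3 - <<'E'
from h import *
import pickle
cs={n:cam(n) for n in("scene","side","wrist")}
pickle.dump(cs,open("c0.pkl","wb"))
for n in cs: save(cs[n],n+"0")
print(status.state())
E
```

```text
{'t': 0.15, 'joints': array([-1.05607183e-01,  4.91430074e-01,  1.55930618e+00, -2.13772015e-05,
        1.09171860e+00, -1.05586308e-01]), 'qvel': array([-0.00090395, -0.00274834, -0.00172397, -0.00082575,  0.00176985,
       -0.00029299]), 'tau': array([ 3.16444048e-04, -6.12899423e+01, -2.58276522e+01,  6.91918633e-02,
        4.73701756e-02, -5.07232733e-05]), 'eef_pos': array([6.24828819e+02, 3.14029560e-02, 2.25191539e+02]), 'tcp_rot': array([3.05799565, 1.56993393, 3.05798464]), 'ft_force': array([-0.123574  ,  0.33502912,  0.60199066]), 'moment': array([-0.04125033, -0.09882104, -0.01921753]), 'opening': 1.0004211953915578}
```

View pics/scene0.png

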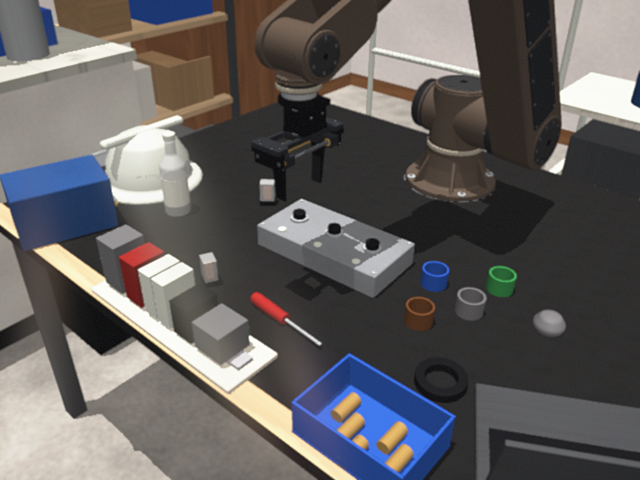

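View pics/wrist0.png

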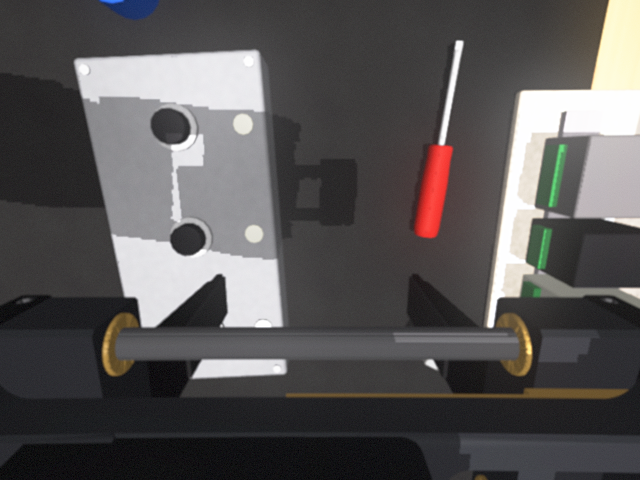

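View pics/side0.png

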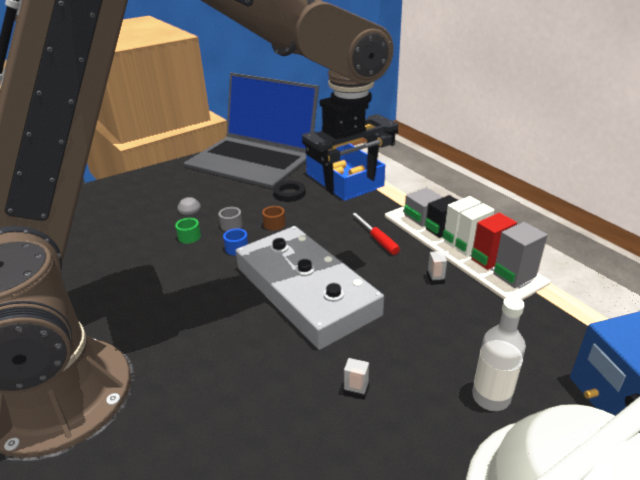

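Scene view: buttons near (299,214), (334,229) and (372,244), grey collar near (471,303), with blue, brown and green decoys around it. Side view: buttons near (333,290), (305,266) and (279,243), collar near (231,219).

```bash
python3 - <<'E'
from h import *
import pickle
cs=pickle.load(open("c0.pkl","rb"))
B={"scene":[(299,214),(334,229),(372,244)],"side":[(333,290),(305,266),(279,243)],"wrist":[(188,239),(170,126)]}
for n in B:
    c=cs[n]; g=c["pixels"].max(2)
    l,nn=None,None
    m=(g<45).astype(np.uint8); num,l,s,ce=cv2.connectedComponentsWithStats(m)
    for u,v in B[n]:
        k=l[v,u]; ys,xs=np.where(l==k)
        print(n,(u,v),s[k],ray(c,[ce[k]],75 if n=="wrist" else 71)[0].round(1), ray(c,[(u,v)],75)[0].round(1))
for n,(u,v) in {"scene":(471,296),"side":(231,214)}.items():
    print(n,ray(cs[n],[(u,v)],40)[0].round(1))
# lens in wrist
print(ray(cs["wrist"],[(243,124),(254,234)],58).round(1))
S=[cv2.resize(cs["scene"]["pixels"][200:350,380:560],None,fx=4,fy=4),cv2.resize(cs["side"]["pixels"][180:270,150:300],None,fx=4,fy=4)]
S[1]=cv2.copyMakeBorder(S[1],0,0,0,120,0)
cv2.imwrite("pics/crop1.png",cv2.resize(np.vstack(S),None,fx=.625,fy=.625)[:,:,::-1])
w=cs["wrist"]; print(w["R"].T@-w["t"])
E
```

```text
scene (299, 214) [294 210  11   9  86] [ 514.2 -101.6   71. ] [519.4 -96.9  75. ]
scene (334, 229) [329 224  11  10  99] [509.6  -2.3  71. ] [516.2   2.9  75. ]
scene (372, 244) [366 239  13  11 117] [503.3  96.3  71. ] [509.1  99.9  75. ]
side (333, 290) [     0      0    640    480 280540] [596.4  15.7  71. ] [ 502.  -119.3   75. ]
side (305, 266) [299 260  12  11 117] [500.2 -15.8  71. ] [497.2 -23.9  75. ]
side (279, 243) [274 239  11  10  90] [494.3  82.3  71. ] [493.4  78.5  75. ]
wrist (188, 239) [     0      0    640    480 235780] [646.6  27.8  75. ] [506.1  -5.2  75. ]
wrist (170, 126) [     0      0    640    480 235780] [646.6  27.8  75. ] [500.7  92.7  75. ]
scene [484.8 323.7  40. ]
side [478.6 304.4  40. ]
[[558.6  95.7  58. ]
 [563.5  -4.6  58. ]]
[624.34166756  73.21936313 384.75357677]
```

View pics/crop1.png

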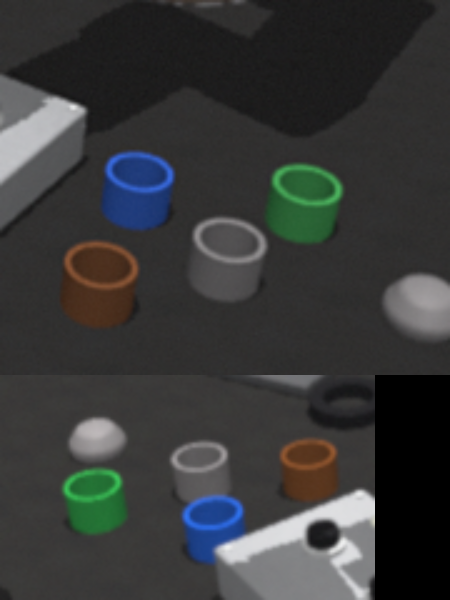

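```bash
python3 - <<'E'
from h import *
import pickle
cs=pickle.load(open("c0.pkl","rb"))
def rays(c,uv):
    o=-c["R"].T@c["t"]; q=ray(c,[uv],0)[0]; d=(q-o)/np.linalg.norm(q-o); return o,d
for n in cs: print(n,(-cs[n]["R"].T@cs[n]["t"]).round(),cs[n]["fovy"],cs[n]["D"])
def tri(obs):
    A=0;b=0;L=[]
    for n,uv in obs:
        o,d=rays(cs[n],uv);P=np.eye(3)-np.outer(d,d);A=A+P;b=b+P@o;L.append((o,P))
    x=np.linalg.solve(A,b);return x.round(1),[round(float(np.linalg.norm(P@(x-o))),1) for o,P in L]
print(tri([("scene",(299,213.5)),("side",(333.5,289.5))]))
print(tri([("scene",(334,228.5)),("side",(304.5,265)),("wrist",(188,239))]))
print(tri([("scene",(372,244)),("side",(279,243)),("wrist",(170,126))]))
print(tri([("scene",(471.6,296.8)),("side",(230,213.2))]))
print(tri([("scene",(334,228.5)),("side",(304.5,265))]))
E
```

```text
scene [1373.  685.  754.] 44.05802395306239 [-0.04108735  0.          0.          0.          0.        ]
side [  80. -767.  723.] 49.10560980227728 [-0.02246019  0.          0.          0.          0.        ]
wrist [624.  73. 385.] 69.17110189475201 [0.0173347 0.        0.        0.        0.       ]
(array([ 508.4, -108.9,   66.5]), [1.4, 1.4])
(array([503.3,  -8.2,  65.5]), [0.6, 1.5, 0.9])
(array([498.3,  92.2,  66.1]), [0.4, 1.8, 1.5])
(array([481.1, 322. ,  33.8]), [2.0, 2.0])
(array([503.7,  -8.4,  65.4]), [1.1, 1.1])
```

Request:
{"op": "apply_moves", "data": {"increments": [[1,0,11,-15,0],[1,0,12,-15.5,0],[1,0,12,-15.5,0],[1,0,12,-15.5,0],[1,0,12,-15.5,0],[1,0,11.5,-15.5,0],[1,0,11.5,-15.5,0],[1,0,11,-15,0],[1,0,0,0,0],[1,0,0,0,0]]}}

```text
t: 1.15
eef_pos: [502.2, 93.2, 225.8]
tcp_rot: [-0.127, 1.57, -0.126]
ft_force: [0.4, -0.1, -0.3]
opening: 0.214
```

```bash
python3 - <<'E'
from h import *
import pickle
c=cam("wrist"); save(c,"w1"); pickle.dump(c,open("w1.pkl","wb"))
print(status.state()); print(-c["R"].T@c["t"],c["R"])
print(proj(c,[[498,92,75],[481,322,40],[503,-8,75]]))
c0=pickle.load(open("c0.pkl","rb"))["scene"]
print(ray(c0,[(435,268.4),(502.4,274.4),(420,306),(471.6,296.8)],40))
E
```

```text
{'t': 1.2, 'joints': array([ 5.35470774e-02,  3.29333026e-01,  1.83420497e+00, -1.37881946e-04,
        9.77423845e-01,  5.35002185e-02]), 'qvel': array([-0.00913258,  0.00683377, -0.0054457 , -0.00076838, -0.00067258,
        0.0007204 ]), 'tau': array([ 5.48341926e-01, -4.85763967e+01, -2.33633119e+01,  8.40187375e-02,
        5.16004558e-02,  1.42036832e-02]), 'eef_pos': array([502.50205569,  92.89799039, 225.75088947]), 'tcp_rot': array([-0.12584515,  1.57015524, -0.12572123]), 'ft_force': array([-0.69748848,  0.13560317, -0.35942712]), 'moment': array([ 0.04223647,  0.00947906, -0.03549995]), 'opening': 0.17245940455425457}
[501.45535362 166.35366345 385.46361906] [[ 9.99999362e-01  6.78766793e-04  9.03237070e-04]
 [ 4.19876347e-04 -9.65433464e-01  2.60649286e-01]
 [ 1.04893537e-03 -2.60648740e-01 -9.65433133e-01]]
[[312.69327408 234.44688018]
 [291.98273376 -44.50860933]
 [317.98024412 332.65713078]]
[[451.76349453 222.29569857  40.        ]
 [377.53408875 337.59693405  40.        ]
 [576.93721141 265.54152287  40.        ]
 [486.25247367 325.80729097  40.        ]]
```

View pics/w1.png

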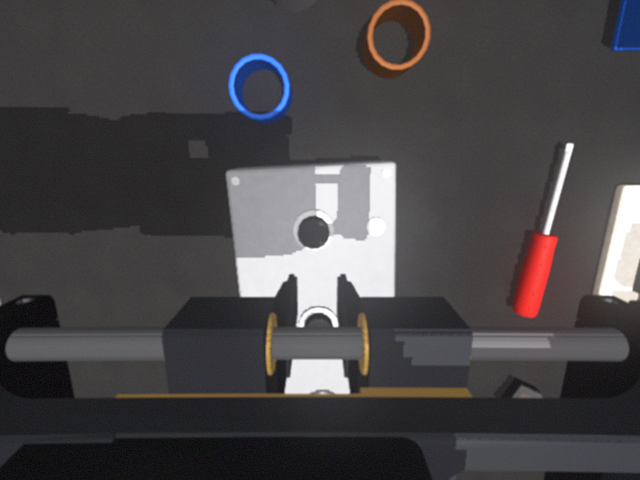

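Request:
{"op": "apply_moves", "data": {"increments": [[1,10,0,-1.5,0],[1,25,1,-2,0],[1,30,0,0,0],[1,30,0,0,0],[1,25,0,0,0],[1,12,0,0,0],[1,4,0,0,0],[1,0,0,0,0],[1,0,0,0,0]]}}

```text
t: 2.1
eef_pos: [499.0, 94.0, 90.4]
tcp_rot: [0.064, 1.569, 0.064]
ft_force: [0.4, -0.2, -0.3]
opening: 0.006
```

```bash
python3 - <<'E'
from h import *
s=status.state(); print(s["eef_pos"],s["ft_force"],env.tip_extent,s["opening"])
c=cam("side"); T=s["eef_pos"]-[0,0,11]
print(proj(c,[T]))
cv2.imwrite("pics/s1.png",cv2.resize(c["pixels"][180:310,200:360],None,fx=4,fy=4)[:,:,::-1])
E
```

```text
[499.03867088  93.99150728  90.43097524] [ 0.41850283 -0.15778109 -0.26892002] 11.0 0.006366532113918717
[[277.69537343 237.18749459]]
```

View pics/s1.png

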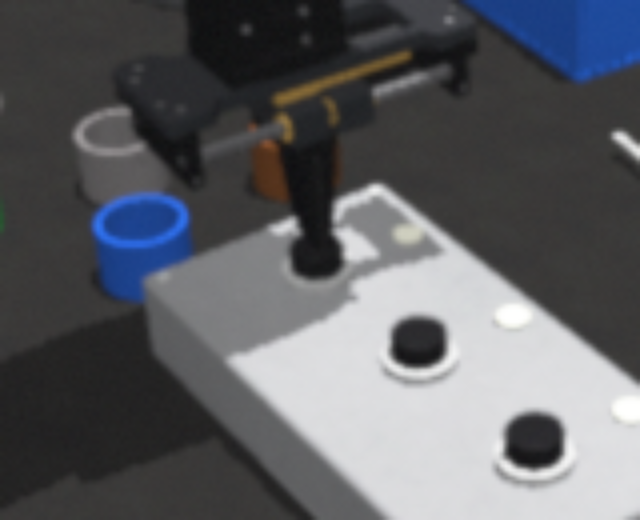

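The fingertip is centred over key_c, about 4 mm above it. Pressing starts now.

Request:
{"op": "apply_moves", "data": {"increments": [[1,1.5,0,0,0],[1,1,0,0,0],[1,0.5,0,0,0],[1,0,0,0,0]]}}

```text
t: 2.55
eef_pos: [498.5, 94.0, 86.7]
tcp_rot: [-0.034, 1.571, -0.034]
ft_force: [-1.3, -0.1, 0.1]
opening: 0.007
```

Request:
{"op": "apply_moves", "data": {"increments": [[1,0.5,0,0,0],[1,0.5,0,0,0],[1,0,0,0,0]]}}

```text
t: 2.85
eef_pos: [498.6, 94.0, 85.6]
tcp_rot: [0.055, 1.571, 0.055]
ft_force: [-0.4, -0.2, 0.6]
opening: 0.006
```

Request:
{"op": "apply_moves", "data": {"increments": [[1,0.5,0,0,0],[1,0.5,0,0,0],[1,0,0,0,0]]}}

```text
t: 3.15
eef_pos: [498.6, 94.1, 84.6]
tcp_rot: [0.071, 1.571, 0.071]
ft_force: [0.8, -0.0, -0.2]
opening: 0.006
```

Request:
{"op": "apply_moves", "data": {"increments": [[1,0.5,0,0,0],[1,0.5,0,0,0],[1,0,0,0,0]]}}

```text
t: 3.45
eef_pos: [498.6, 94.0, 83.6]
tcp_rot: [0.095, 1.571, 0.095]
ft_force: [0.2, -0.0, 1.4]
opening: 0.004
```

Request:
{"op": "apply_moves", "data": {"increments": [[1,0.5,0,0,0],[1,0.5,0,0,0],[1,0,0,0,0]]}}

```text
t: 3.75
eef_pos: [498.6, 94.0, 82.6]
tcp_rot: [-0.244, 1.571, -0.244]
ft_force: [0.3, 0.9, 1.2]
opening: 0.009
```

Request:
{"op": "apply_moves", "data": {"increments": [[1,0.5,0,0,0],[1,0,0,0,0]]}}

```text
t: 3.95
eef_pos: [498.5, 94.0, 82.1]
tcp_rot: [-0.233, 1.571, -0.233]
ft_force: [0.3, 0.1, 1.5]
opening: 0.004
```

Request:
{"op": "apply_moves", "data": {"increments": [[1,0.5,0,0,0],[1,0,0,0,0]]}}

```text
t: 4.15
eef_pos: [498.5, 94.0, 81.6]
tcp_rot: [-0.073, 1.571, -0.073]
ft_force: [0.1, 0.5, 1.2]
opening: 0.005
```

Request:
{"op": "apply_moves", "data": {"increments": [[1,0.4,0,0,0],[1,0,0,0,0]]}}

```text
t: 4.35
eef_pos: [498.6, 94.0, 81.2]
tcp_rot: [-0.083, 1.571, -0.083]
ft_force: [1.1, 0.1, 2.0]
opening: 0.006
```

Request:
{"op": "apply_moves", "data": {"increments": [[1,0.4,0,0,0],[1,0,0,0,0]]}}

```text
t: 4.55
eef_pos: [498.5, 94.0, 80.8]
tcp_rot: [-0.672, 1.571, -0.672]
ft_force: [0.4, 1.4, 2.1]
opening: 0.004
```

Request:
{"op": "apply_moves", "data": {"increments": [[1,0.4,0,0,0],[1,0,0,0,0]]}}

```text
t: 4.75
eef_pos: [498.5, 94.0, 80.4]
tcp_rot: [0.013, 1.571, 0.013]
ft_force: [0.3, 0.5, 1.5]
opening: 0.007
```

Request:
{"op": "apply_moves", "data": {"increments": [[1,0.4,0,0,0],[1,0,0,0,0]]}}

```text
t: 4.95
eef_pos: [498.5, 94.0, 80.1]
tcp_rot: [-0.019, 1.571, -0.019]
ft_force: [1.3, -0.8, 1.8]
opening: 0.004
```

Request:
{"op": "apply_moves", "data": {"increments": [[1,0.4,0,0,0],[1,0,0,0,0]]}}

```text
t: 5.15
eef_pos: [498.6, 94.0, 79.7]
tcp_rot: [-0.031, 1.571, -0.031]
ft_force: [1.5, -0.2, 1.6]
opening: 0.006
```

Request:
{"op": "apply_moves", "data": {"increments": [[1,0.4,0,0,0],[1,0,0,0,0]]}}

```text
t: 5.35
eef_pos: [498.6, 94.0, 79.2]
tcp_rot: [-0.113, 1.571, -0.113]
ft_force: [1.4, 0.2, 1.2]
opening: 0.005
```

Request:
{"op": "apply_moves", "data": {"increments": [[1,0.4,0,0,0],[1,0,0,0,0]]}}

```text
t: 5.55
eef_pos: [498.5, 94.0, 78.8]
tcp_rot: [-0.148, 1.571, -0.148]
ft_force: [0.6, 0.4, 2.9]
opening: 0.004
```

Request:
{"op": "apply_moves", "data": {"increments": [[1,0.4,0,0,0],[1,0,0,0,0]]}}

```text
t: 5.75
eef_pos: [498.5, 94.0, 78.4]
tcp_rot: [0.19, 1.571, 0.19]
ft_force: [0.3, 0.6, 2.6]
opening: 0.002
```

Request:
{"op": "apply_moves", "data": {"increments": [[1,0.4,0,0,0],[1,0,0,0,0]]}}

```text
t: 5.95
eef_pos: [498.6, 94.0, 78.0]
tcp_rot: [-0.052, 1.571, -0.052]
ft_force: [0.4, 0.4, 3.5]
opening: 0.005
```

Request:
{"op": "apply_moves", "data": {"increments": [[1,0.4,0,0,0],[1,0,0,0,0]]}}

```text
t: 6.15
eef_pos: [498.5, 94.0, 77.6]
tcp_rot: [0.189, 1.571, 0.189]
ft_force: [1.0, 1.5, 3.6]
opening: 0.005
```

Request:
{"op": "apply_moves", "data": {"increments": [[1,0.4,0,0,0],[1,0,0,0,0]]}}

```text
t: 6.35
eef_pos: [498.6, 94.0, 77.2]
tcp_rot: [-0.071, 1.571, -0.071]
ft_force: [-0.3, -0.2, 4.0]
opening: 0.002
```

Request:
{"op": "apply_moves", "data": {"increments": [[1,0.4,0,0,0],[1,0,0,0,0]]}}

```text
t: 6.55
eef_pos: [498.6, 94.0, 76.8]
tcp_rot: [-0.032, 1.571, -0.032]
ft_force: [0.1, -0.5, 4.4]
opening: 0.001
```

Request:
{"op": "apply_moves", "data": {"increments": [[1,0.4,0,0,0],[1,0,0,0,0]]}}

```text
t: 6.75
eef_pos: [498.6, 94.0, 76.4]
tcp_rot: [0.048, 1.571, 0.048]
ft_force: [1.4, -0.6, 3.3]
opening: 0.001
```

Request:
{"op": "apply_moves", "data": {"increments": [[1,0.4,0,0,0],[1,0,0,0,0]]}}

```text
t: 6.95
eef_pos: [498.5, 94.0, 76.0]
tcp_rot: [-0.103, 1.571, -0.103]
ft_force: [0.1, 1.0, 4.5]
opening: 0.003
```

Request:
{"op": "apply_moves", "data": {"increments": [[1,0.3,0,0,0],[1,0,0,0,0]]}}

```text
t: 7.15
eef_pos: [498.5, 94.0, 75.7]
tcp_rot: [-0.173, 1.571, -0.173]
ft_force: [0.3, 0.9, 4.3]
opening: 0.011
```

Request:
{"op": "apply_moves", "data": {"increments": [[1,0.3,0,0,0],[1,0,0,0,0]]}}

```text
t: 7.35
eef_pos: [498.6, 94.0, 75.6]
tcp_rot: [-0.04, 1.571, -0.04]
ft_force: [0.4, 0.5, 7.4]
opening: 0.006
```

Request:
{"op": "apply_moves", "data": {"increments": [[1,-1,0,0,0],[1,-1,0,0,0],[1,0,0,0,0]]}}

```text
t: 7.65
eef_pos: [498.5, 94.0, 77.5]
tcp_rot: [-0.018, 1.571, -0.018]
ft_force: [-0.1, 0.1, 3.8]
opening: 0.007
```

Request:
{"op": "apply_moves", "data": {"increments": [[1,-1,0,0,0],[1,0,0,0,0]]}}

```text
t: 7.85
eef_pos: [498.5, 94.0, 78.5]
tcp_rot: [-0.41, 1.571, -0.41]
ft_force: [0.8, -0.6, 3.6]
opening: 0.005
```

Request:
{"op": "apply_moves", "data": {"increments": [[1,-4,0,0,0],[1,-8,0,0,0],[1,-12,0,0,0],[1,0,0,0,0]]}}

```text
t: 8.25
eef_pos: [499.1, 94.1, 104.1]
tcp_rot: [0.05, 1.568, 0.05]
ft_force: [-0.2, -0.3, -0.0]
opening: 0.005
```

```bash
python3 - <<'E'
from h import *
s=status.state(); print(s["eef_pos"],s["ft_force"])
c=cam("side")
cv2.imwrite("pics/s2.png",cv2.resize(c["pixels"][180:310,200:360],None,fx=4,fy=4)[:,:,::-1])
E
```

```text
[499.08024267  94.08775626 104.11916057] [-0.18327799 -0.30801411 -0.01257878]
```

View pics/s2.png

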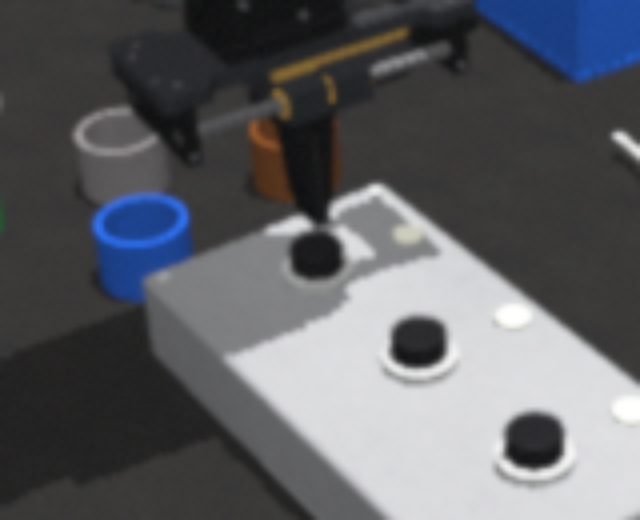

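Request:
{"op": "apply_moves", "data": {"increments": [[1,0,-10,1,0],[1,0,-20,1,0],[1,0,-20,1,0],[1,0,-20,1,0],[1,0,-20,1,0],[1,0,-10,0,0],[1,8,0,0,0],[1,6,0,0,0],[1,2,0,0,0],[1,0,0,0,0]]}}

```text
t: 9.3
eef_pos: [503.2, -5.3, 85.9]
tcp_rot: [2.992, 1.57, 2.993]
ft_force: [-0.8, -0.1, 1.1]
opening: 0.004
```

Request:
{"op": "apply_moves", "data": {"increments": [[1,1,0,0,0],[1,0.7,0,0,0],[1,0.5,0,0,0],[1,0,0,0,0]]}}

```text
t: 9.7
eef_pos: [503.6, -5.9, 84.3]
tcp_rot: [0.039, 1.57, 0.039]
ft_force: [0.4, 0.6, 0.7]
opening: 0.002
```

Request:
{"op": "apply_moves", "data": {"increments": [[1,0.5,0,0,0],[1,0.5,0,0,0],[1,0,0,0,0]]}}

```text
t: 10.0
eef_pos: [503.6, -6.0, 83.3]
tcp_rot: [0.055, 1.57, 0.055]
ft_force: [0.9, 1.2, 2.7]
opening: 0.006
```

Request:
{"op": "apply_moves", "data": {"increments": [[1,0.5,0,0,0],[1,0.4,0,0,0],[1,0,0,0,0]]}}

```text
t: 10.3
eef_pos: [503.6, -6.0, 82.4]
tcp_rot: [-0.062, 1.57, -0.062]
ft_force: [1.6, 2.5, 2.6]
opening: 0.005
```

Request:
{"op": "apply_moves", "data": {"increments": [[1,0.4,0,0,0],[1,0,0,0,0]]}}

```text
t: 10.5
eef_pos: [503.6, -6.0, 82.0]
tcp_rot: [0.003, 1.571, 0.002]
ft_force: [1.0, 2.4, 2.3]
opening: 0.004
```

Request:
{"op": "apply_moves", "data": {"increments": [[1,0.4,0,0,0],[1,0,0,0,0]]}}

```text
t: 10.7
eef_pos: [503.6, -6.0, 81.6]
tcp_rot: [-0.038, 1.571, -0.038]
ft_force: [0.1, 2.5, 3.9]
opening: 0.004
```

Request:
{"op": "apply_moves", "data": {"increments": [[1,0.4,0,0,0],[1,0,0,0,0]]}}

```text
t: 10.9
eef_pos: [503.6, -6.0, 81.2]
tcp_rot: [0.003, 1.57, 0.003]
ft_force: [0.9, 1.3, 4.0]
opening: 0.006
```

Request:
{"op": "apply_moves", "data": {"increments": [[1,0.4,0,0,0],[1,0,0,0,0]]}}

```text
t: 11.1
eef_pos: [503.6, -6.0, 80.7]
tcp_rot: [-0.001, 1.571, -0.001]
ft_force: [0.6, 1.8, 3.3]
opening: 0.006
```

Request:
{"op": "apply_moves", "data": {"increments": [[1,0.4,0,0,0],[1,0,0,0,0]]}}

```text
t: 11.3
eef_pos: [503.6, -6.0, 80.3]
tcp_rot: [-0.069, 1.571, -0.069]
ft_force: [0.3, 2.6, 3.8]
opening: 0.006
```

Request:
{"op": "apply_moves", "data": {"increments": [[1,0.4,0,0,0],[1,0,0,0,0]]}}

```text
t: 11.5
eef_pos: [503.6, -6.0, 80.0]
tcp_rot: [-0.01, 1.571, -0.01]
ft_force: [1.0, 2.1, 4.0]
opening: 0.004
```

Request:
{"op": "apply_moves", "data": {"increments": [[1,0.4,0,0,0],[1,0,0,0,0]]}}

```text
t: 11.7
eef_pos: [503.6, -6.0, 79.6]
tcp_rot: [-0.124, 1.57, -0.124]
ft_force: [2.3, 1.9, 5.5]
opening: 0.007
```

Request:
{"op": "apply_moves", "data": {"increments": [[1,0.3,0,0,0],[1,0,0,0,0]]}}

```text
t: 11.9
eef_pos: [503.6, -6.0, 79.6]
tcp_rot: [-0.098, 1.57, -0.098]
ft_force: [-1.0, 2.3, 9.1]
opening: 0.006
```

Request:
{"op": "apply_moves", "data": {"increments": [[1,-1,0,0,0],[1,-0.8,0,0,0],[1,0,0,0,0]]}}

```text
t: 12.2
eef_pos: [503.6, -6.0, 81.1]
tcp_rot: [-0.177, 1.571, -0.177]
ft_force: [2.0, 1.6, 3.6]
opening: 0.003
```

Request:
{"op": "apply_moves", "data": {"increments": [[1,-1,0,0,0],[1,0,0,0,0]]}}

```text
t: 12.4
eef_pos: [503.5, -6.0, 82.1]
tcp_rot: [-0.981, 1.571, -0.981]
ft_force: [0.5, 2.3, 2.3]
opening: 0.004
```

Request:
{"op": "apply_moves", "data": {"increments": [[1,-4,0,0,0],[1,-8,0,0,0],[1,-10,0,0,0],[1,0,-15,0,0],[1,0,-25,1.5,0],[1,0,-25,1.5,0],[1,0,-25,1.5,0],[1,0,-10,0.5,0],[1,0,0,0,0],[1,0,0,0,0]]}}

```text
t: 13.4
eef_pos: [508.2, -105.7, 104.0]
tcp_rot: [2.621, 1.57, 2.62]
ft_force: [0.6, 0.1, -0.6]
opening: 0.008
```

key_b was soft too: it reached its stop and still pushed back on release. Now key_a.

Request:
{"op": "apply_moves", "data": {"increments": [[1,8,0,0,0],[1,6,0,0,0],[1,2,0,0,0],[1,0,0,0,0],[1,1,0,0,0],[1,0,0,0,0]]}}

```text
t: 14.0
eef_pos: [508.6, -105.9, 87.0]
tcp_rot: [-0.175, 1.571, -0.175]
ft_force: [0.4, 0.1, -0.1]
opening: 0.004
```

Request:
{"op": "apply_moves", "data": {"increments": [[1,0.5,0,0,0],[1,0.5,0,0,0],[1,0,0,0,0]]}}

```text
t: 14.3
eef_pos: [508.6, -106.0, 86.1]
tcp_rot: [-0.167, 1.571, -0.167]
ft_force: [-0.3, 0.7, 1.1]
opening: 0.002
```

Request:
{"op": "apply_moves", "data": {"increments": [[1,0.5,0,0,0],[1,0.5,0,0,0],[1,0,0,0,0]]}}

```text
t: 14.6
eef_pos: [508.6, -106.0, 85.0]
tcp_rot: [-0.224, 1.571, -0.224]
ft_force: [0.3, 0.1, 1.3]
opening: 0.009
```

Request:
{"op": "apply_moves", "data": {"increments": [[1,0.5,0,0,0],[1,0,0,0,0]]}}

```text
t: 14.8
eef_pos: [508.6, -106.0, 84.5]
tcp_rot: [-0.28, 1.571, -0.28]
ft_force: [0.4, 0.4, 0.5]
opening: 0.005
```

Request:
{"op": "apply_moves", "data": {"increments": [[1,0.4,0,0,0],[1,0,0,0,0]]}}

```text
t: 15.0
eef_pos: [508.6, -106.0, 84.1]
tcp_rot: [-0.276, 1.571, -0.276]
ft_force: [1.0, -0.4, -0.3]
opening: 0.003
```

Request:
{"op": "apply_moves", "data": {"increments": [[1,0.4,0,0,0],[1,0,0,0,0]]}}

```text
t: 15.2
eef_pos: [508.5, -106.0, 83.7]
tcp_rot: [-0.171, 1.571, -0.171]
ft_force: [0.7, -0.6, -0.1]
opening: 0.005
```

Request:
{"op": "apply_moves", "data": {"increments": [[1,0.4,0,0,0],[1,0,0,0,0]]}}

```text
t: 15.4
eef_pos: [508.5, -106.0, 83.3]
tcp_rot: [-0.214, 1.571, -0.214]
ft_force: [0.7, -0.7, 1.0]
opening: 0.007
```

Request:
{"op": "apply_moves", "data": {"increments": [[1,0.4,0,0,0],[1,0,0,0,0]]}}

```text
t: 15.6
eef_pos: [508.5, -106.0, 82.9]
tcp_rot: [-0.163, 1.571, -0.163]
ft_force: [0.7, -0.2, 2.4]
opening: -0.0
```

Request:
{"op": "apply_moves", "data": {"increments": [[1,0.4,0,0,0],[1,0,0,0,0]]}}

```text
t: 15.8
eef_pos: [508.5, -106.0, 82.5]
tcp_rot: [-0.112, 1.571, -0.112]
ft_force: [-0.3, -0.5, 0.9]
opening: 0.002
```

Request:
{"op": "apply_moves", "data": {"increments": [[1,0.4,0,0,0],[1,0,0,0,0]]}}

```text
t: 16.0
eef_pos: [508.5, -106.0, 82.1]
tcp_rot: [-0.085, 1.571, -0.085]
ft_force: [0.6, -0.8, 0.6]
opening: 0.002
```

Request:
{"op": "apply_moves", "data": {"increments": [[1,0.4,0,0,0],[1,0,0,0,0]]}}

```text
t: 16.2
eef_pos: [508.5, -106.0, 81.7]
tcp_rot: [0.207, 1.571, 0.207]
ft_force: [0.7, 0.2, 1.2]
opening: 0.004
```

Request:
{"op": "apply_moves", "data": {"increments": [[1,0.4,0,0,0],[1,0,0,0,0]]}}

```text
t: 16.4
eef_pos: [508.5, -106.0, 81.3]
tcp_rot: [0.395, 1.571, 0.395]
ft_force: [1.1, 0.5, 1.2]
opening: 0.006
```

Request:
{"op": "apply_moves", "data": {"increments": [[1,0.4,0,0,0],[1,0,0,0,0]]}}

```text
t: 16.6
eef_pos: [508.5, -106.0, 81.0]
tcp_rot: [-0.133, 1.571, -0.133]
ft_force: [0.5, -0.2, 2.5]
opening: 0.011
```

Request:
{"op": "apply_moves", "data": {"increments": [[1,0.4,0,0,0],[1,0,0,0,0]]}}

```text
t: 16.8
eef_pos: [508.5, -106.0, 80.6]
tcp_rot: [-0.203, 1.571, -0.203]
ft_force: [-0.3, -0.3, 3.4]
opening: 0.007
```

Request:
{"op": "apply_moves", "data": {"increments": [[1,0.4,0,0,0],[1,0,0,0,0]]}}

```text
t: 17.0
eef_pos: [508.5, -106.0, 80.2]
tcp_rot: [-0.268, 1.571, -0.268]
ft_force: [-0.4, 0.5, 4.8]
opening: 0.006
```

Request:
{"op": "apply_moves", "data": {"increments": [[1,0.4,0,0,0],[1,0,0,0,0]]}}

```text
t: 17.2
eef_pos: [508.5, -106.0, 79.8]
tcp_rot: [-0.183, 1.571, -0.183]
ft_force: [0.1, -0.2, 4.9]
opening: 0.004
```

Request:
{"op": "apply_moves", "data": {"increments": [[1,0.4,0,0,0],[1,0,0,0,0]]}}

```text
t: 17.4
eef_pos: [508.5, -106.0, 79.3]
tcp_rot: [0.16, 1.571, 0.16]
ft_force: [-1.6, 0.2, 3.8]
opening: 0.004
```

Request:
{"op": "apply_moves", "data": {"increments": [[1,0.4,0,0,0],[1,0,0,0,0]]}}

```text
t: 17.6
eef_pos: [508.5, -106.0, 78.8]
tcp_rot: [0.288, 1.571, 0.288]
ft_force: [-0.5, -0.8, 2.3]
opening: 0.006
```

Request:
{"op": "apply_moves", "data": {"increments": [[1,0.4,0,0,0],[1,0,0,0,0]]}}

```text
t: 17.8
eef_pos: [508.5, -106.0, 78.5]
tcp_rot: [0.063, 1.571, 0.063]
ft_force: [0.1, -0.4, 2.4]
opening: 0.003
```

Request:
{"op": "apply_moves", "data": {"increments": [[1,0.3,0,0,0],[1,0,0,0,0]]}}

```text
t: 18.0
eef_pos: [508.3, -105.9, 78.0]
tcp_rot: [2.717, 1.57, 2.717]
ft_force: [0.4, 0.2, -0.2]
opening: 0.003
```

It snapped: the force fell to about 0 N. I'll raise straight up and check from the wrist and side views.

Request:
{"op": "apply_moves", "data": {"increments": [[1,-2,0,0,0],[1,-10,0,0,0],[1,-25,0,0,0],[1,-35,0,0,0],[1,-35,0,0,0],[1,-25,0,0,0],[1,-13,0,0,0],[0.3,0,0,0,0],[0.3,0,0,0,0]]}}

```text
t: 18.9
eef_pos: [508.2, -105.9, 223.3]
tcp_rot: [-0.228, 1.571, -0.228]
ft_force: [-0.2, 0.2, -0.5]
opening: 0.119
```

```bash
python3 - <<'E'
from h import *
import pickle
c=cam("side");w=cam("wrist"); pickle.dump(w,open("w2.pkl","wb"))
s=status.state(); print(s["eef_pos"],s["ft_force"],s["tcp_rot"])
print(proj(w,[[508.5,-107,61],[508.5,-107,66]]))
a=cv2.resize(c["pixels"][220:320,240:400],None,fx=4,fy=4)
b=cv2.resize(w["pixels"][160:310,240:400],None,fx=4,fy=4)
cv2.imwrite("pics/k.png",cv2.resize(np.vstack([a,b]),None,fx=.6,fy=.6)[:,:,::-1])
E
```

```text
[ 508.11884048 -105.85555699  222.46709466] [-0.03009575  0.43588272  0.19348041] [2.81040456 1.56941197 2.81040685]
[[317.92182566 231.83600795]
 [317.93519363 233.04386656]]
```

View pics/k.png

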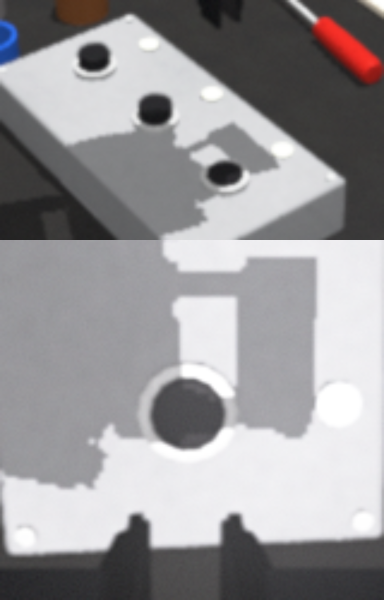

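key_a is down at pixel (318,232) in the wrist view and the other two stand up. Next is the collar.

Request:
{"op": "apply_moves", "data": {"increments": [[0.2,0,10,-1,0],[0.2,0,25,-2,0],[0.2,0,35,-2,0],[0.2,0,40,-2,0],[0.2,0,40,-3,0],[0.2,0,40,-3,0],[0.2,0,40,-3,0],[0.2,0,40,-3,0],[0.2,0,40,-3,0],[0.2,0,40,-3,0]]}}

```text
t: 20.0
eef_pos: [482.5, 246.1, 222.6]
tcp_rot: [-2.821, 1.57, -2.821]
ft_force: [0.5, -0.6, 0.3]
opening: 0.795
```

Request:
{"op": "apply_moves", "data": {"increments": [[0.2,0,40,-2,0],[0.2,0,25,0,0],[0.2,0,13,0,0],[0.2,0,0,0,0],[0.2,0,0,0,0]]}}

```text
t: 20.5
eef_pos: [481.3, 321.3, 222.8]
tcp_rot: [-2.367, 1.57, -2.367]
ft_force: [0.6, -1.2, 0.4]
opening: 0.802
```

```bash
python3 - <<'E'
from h import *
w=cam("wrist"); save(w,"w3")
s=status.state(); print(s["eef_pos"],s["tcp_rot"],s["opening"])
print(proj(w,[[481,322,40],[481,322,0]]))
E
```

```text
[481.45378027 321.00486826 223.03530468] [-2.34901451  1.57012161 -2.3497234 ] 0.8001554011872792
[[317.21081042 225.16962811]
 [317.18995496 217.71197283]]
```

View pics/w3.png

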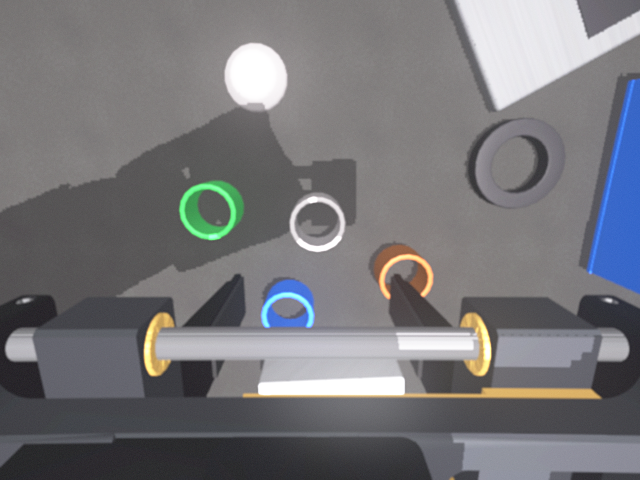

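Request:
{"op": "apply_moves", "data": {"increments": [[0.2,15,1.5,0.5,0],[0.2,30,0,0,0],[0.2,40,0,0,0],[0.2,40,0,0,0],[0.2,35,0,0,0],[0.2,25,0,0,0],[0.2,12,0,0,0],[0.2,3,0,0,0],[0.2,0,0,0,0]]}}

```text
t: 21.45
eef_pos: [482.5, 323.2, 23.9]
tcp_rot: [0.386, 1.57, 0.385]
ft_force: [0.1, -0.3, -0.1]
opening: 0.801
```

Request:
{"op": "apply_moves", "data": {"increments": [[0.5,0,0,0,0],[0.5,0,0,0,0],[0.5,0,0,0,0],[0.5,0,0,0,0],[0.5,0,0,0,0]]}}

```text
t: 21.95
eef_pos: [482.3, 323.7, 24.0]
tcp_rot: [0.422, 1.57, 0.422]
ft_force: [-1.0, -0.5, 7.0]
opening: 0.59
```

Request:
{"op": "apply_moves", "data": {"increments": [[0.5,-5,0,0,0],[0.5,-20,0,0,0],[0.5,-30,0,0,0],[0.5,-30,0,0,0],[0.5,-25,0,0,0],[0.5,-10,0,0,0],[0.5,0,0,0,0],[0.5,0,0,0,0]]}}

```text
t: 22.75
eef_pos: [481.6, 323.3, 142.3]
tcp_rot: [-2.615, 1.57, -2.615]
ft_force: [-0.0, 0.9, -0.4]
opening: 0.59
```

```bash
python3 - <<'E'
from h import *
w=cam("wrist"); sd=cam("side"); 
s=status.state(); print(s["eef_pos"],s["tcp_rot"],s["opening"],s["ft_force"])
T=s["eef_pos"]; print(proj(w,[T+[0,0,17],T+[0,28,17],T-[0,28,-17]]),proj(sd,[T+[0,0,17]]))
cv2.imwrite("pics/g.png",np.hstack([cv2.resize(w["pixels"][170:400,200:440],(400,383)),cv2.resize(sd["pixels"][110:260,150:310],(400,383))])[:,:,::-1])
E
```

```text
[481.54018066 323.28094634 141.84357566] [-2.64371466  1.56864486 -2.64370736] 0.5919336686989484 [ 0.35207369 -0.97479323 -0.89245897]
[[317.90020964 318.45414461]
 [317.95629309 259.24769217]
 [317.84992857 372.58764144]] [[222.67917494 167.93425416]]
```

View pics/g.png

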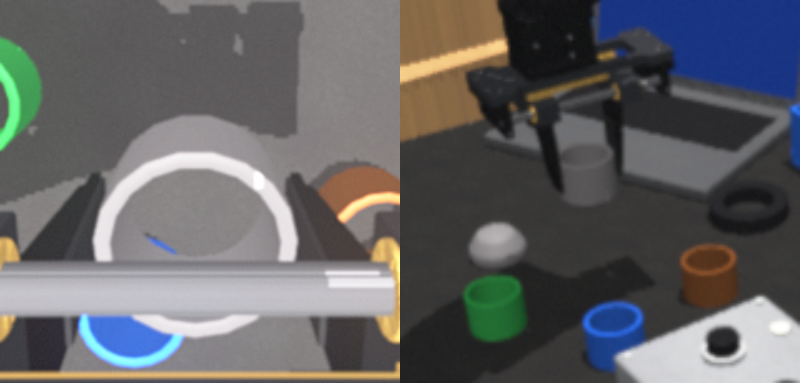

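The collar is gripped (opening 56 mm) and centred on the tool to within 1 mm. Carrying it to key_a.

Request:
{"op": "apply_moves", "data": {"increments": [[0.5,0,-10,1,0],[0.5,0,-25,2,0],[0.5,0,-35,2,0],[0.5,0,-40,2,0],[0.5,0,-40,3,0],[0.5,0,-40,3,0],[0.5,0,-40,3,0],[0.5,0,-40,3,0],[0.5,0,-40,3,0],[0.5,0,-40,3,0]]}}

```text
t: 23.85
eef_pos: [506.4, -28.6, 142.7]
tcp_rot: [2.992, 1.57, 2.992]
ft_force: [-0.5, -0.1, -0.5]
opening: 0.588
```

Request:
{"op": "apply_moves", "data": {"increments": [[0.5,0,-40,2,0],[0.5,0,-25,0.5,0],[0.5,0,-14,0,0],[0.5,0,0,0,0],[0.5,0,0,0,0],[0.5,0,0,0,0]]}}

```text
t: 24.45
eef_pos: [509.4, -104.4, 143.2]
tcp_rot: [2.51, 1.57, 2.512]
ft_force: [0.5, 0.6, -0.5]
opening: 0.591
```

Request:
{"op": "apply_moves", "data": {"increments": [[0.5,8,-1.5,-0.4,0],[0.5,15,0,0,0],[0.5,15,0,0,0],[0.5,8,0,0,0],[0.5,2,0,0,0],[0.5,0,0,0,0],[0.5,0,0,0,0]]}}

```text
t: 25.15
eef_pos: [509.4, -106.9, 95.7]
tcp_rot: [-0.292, 1.57, -0.292]
ft_force: [1.2, -0.3, -0.3]
opening: 0.59
```

```bash
python3 - <<'E'
from h import *
w=cam("wrist"); sd=cam("side"); 
s=status.state(); print(s["eef_pos"],s["ft_force"])
cv2.imwrite("pics/p.png",np.hstack([cv2.resize(w["pixels"][200:410,210:430],(400,383)),cv2.resize(sd["pixels"][220:330,275:390],(400,383))])[:,:,::-1])
E
```

```text
[ 509.38254453 -106.99504052   95.76901376] [-0.03796707  0.9045425  -0.87023994]
```

View pics/p.png

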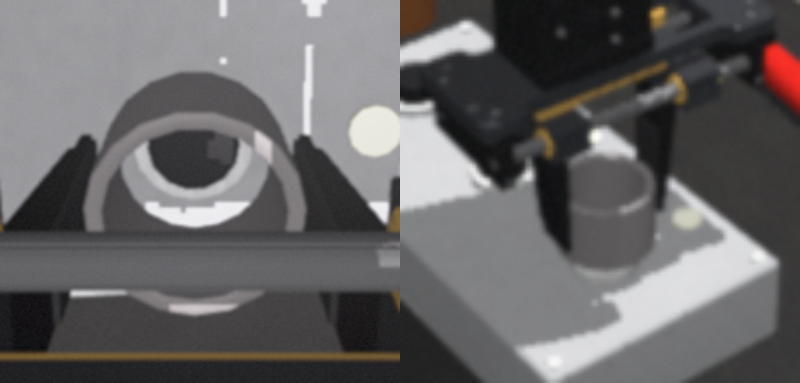

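Request:
{"op": "apply_moves", "data": {"increments": [[0.5,2,0.8,-0.3,0],[0.5,3,0,0,0],[0.5,3,0,0,0],[0.5,1,0,0,0],[0.5,0,0,0,0]]}}

```text
t: 25.75
eef_pos: [508.7, -106.2, 86.0]
tcp_rot: [2.8, 1.57, 2.8]
ft_force: [-0.4, 0.1, -1.0]
opening: 0.589
```

Request:
{"op": "apply_moves", "data": {"increments": [[0.5,1,0,0,0],[0.5,1,0,0,0],[0.5,0,0,0,0]]}}

```text
t: 26.05
eef_pos: [508.8, -106.2, 84.2]
tcp_rot: [2.287, 1.571, 2.287]
ft_force: [-0.5, -0.6, -0.3]
opening: 0.587
```

Request:
{"op": "apply_moves", "data": {"increments": [[0.5,0.8,0,0,0],[0.5,0.8,0,0,0],[0.5,0,0,0,0]]}}

```text
t: 26.35
eef_pos: [508.8, -106.2, 82.6]
tcp_rot: [2.438, 1.571, 2.438]
ft_force: [0.2, 0.2, -0.5]
opening: 0.588
```

Request:
{"op": "apply_moves", "data": {"increments": [[0.5,0.8,0,0,0],[0.5,0.8,0,0,0],[0.5,0,0,0,0]]}}

```text
t: 26.65
eef_pos: [508.8, -106.2, 81.0]
tcp_rot: [1.681, 1.571, 1.681]
ft_force: [0.1, 0.3, -0.7]
opening: 0.591
```

Request:
{"op": "apply_moves", "data": {"increments": [[0.5,0.5,0,0,0],[0.5,0,0,0,0]]}}

```text
t: 26.85
eef_pos: [508.8, -106.2, 80.5]
tcp_rot: [1.524, 1.571, 1.524]
ft_force: [-0.1, -0.8, -0.1]
opening: 0.588
```

Request:
{"op": "apply_moves", "data": {"increments": [[0.5,0.4,0,0,0],[0.5,0,0,0,0]]}}

```text
t: 27.05
eef_pos: [508.8, -106.2, 80.1]
tcp_rot: [0.173, 1.571, 0.173]
ft_force: [0.8, 0.8, -0.4]
opening: 0.589
```

Request:
{"op": "apply_moves", "data": {"increments": [[0.5,0.4,0,0,0],[0.5,0,0,0,0]]}}

```text
t: 27.25
eef_pos: [508.8, -106.2, 79.7]
tcp_rot: [0.19, 1.571, 0.19]
ft_force: [0.7, -0.5, -1.0]
opening: 0.592
```

Request:
{"op": "apply_moves", "data": {"increments": [[0.5,0.3,0,0,0],[0.5,0,0,0,0]]}}

```text
t: 27.45
eef_pos: [508.8, -106.2, 79.4]
tcp_rot: [0.235, 1.571, 0.235]
ft_force: [-0.3, 0.1, -1.2]
opening: 0.588
```

Request:
{"op": "apply_moves", "data": {"increments": [[0.5,0.2,0,0,0],[0.5,0,0,0,0]]}}

```text
t: 27.65
eef_pos: [508.8, -106.2, 79.2]
tcp_rot: [-0.288, 1.571, -0.288]
ft_force: [-0.2, 0.4, -0.4]
opening: 0.588
```

Request:
{"op": "apply_moves", "data": {"increments": [[0.38,0,0,0,0],[0.34,0,0,0,0],[0.3,0,0,0,0],[0.25,0,0,0,0],[0.25,0,0,0,0]]}}

```text
t: 28.15
eef_pos: [508.8, -106.2, 79.3]
tcp_rot: [-0.054, 1.571, -0.054]
ft_force: [0.2, -0.7, 0.3]
opening: 0.743
```

Request:
{"op": "apply_moves", "data": {"increments": [[0.25,-3,0,0,0],[0.25,-10,0,0,0],[0.25,-20,0,0,0],[0.25,-35,0,0,0],[0.25,-35,0,0,0],[0.25,-25,0,0,0],[0.25,-12,0,0,0],[0.25,0,0,0,0],[0.25,0,0,0,0]]}}

```text
t: 29.05
eef_pos: [508.4, -106.1, 218.5]
tcp_rot: [2.82, 1.57, 2.82]
ft_force: [-0.3, -0.2, -0.2]
opening: 0.75
```

```bash
python3 - <<'E'
from h import *
w=cam("wrist"); sd=cam("side"); 
s=status.state(); print(s["eef_pos"],s["ft_force"],s["opening"])
print(proj(w,[[508.8,-106.2,95],[508.8,-106.2,61]]))
cv2.imwrite("pics/f.png",np.hstack([cv2.resize(w["pixels"][170:310,240:390],(400,373)),cv2.resize(sd["pixels"][200:350,230:390],(400,373))])[:,:,::-1])
E
```

```text
[ 508.34347583 -106.02259648  217.96743629] [ 0.08887874  0.12671778 -0.04251402] 0.7481448492535812
[[318.04440547 240.91899302]
 [317.94250682 231.80161905]]
```

View pics/f.png

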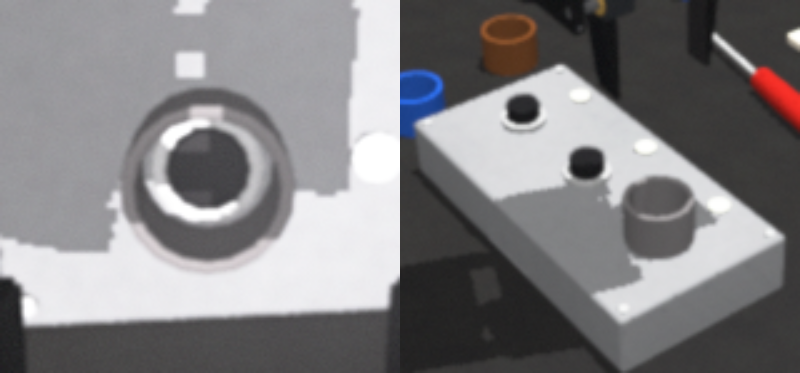

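The collar stands flat round key_a's bezel, at about pixel (318,234) in the wrist view. The cap is still down and the other two buttons are up. Handing in.

```bash
python3 -c "
from cell import env; print(env.job_done())"
```

```text
the job is handed in; nothing more can be done
None
```

The job is done and handed in: key_a (box y = -100 mm) is the good button, and the grey collar now stands over it.

- **key_c:** soft. It met its stop about 10 mm down (highest reading 7.4 N) and still pushed back at 3.6–3.8 N as I let it up.
- **key_b:** soft. It met its stop about 6.5 mm down (highest reading 9.1 N) and also pushed back as I let it up.
- **key_a:** the force climbed to about 4.9 N, then fell to about 0 within 2 mm. The button stayed down after I raised the tool, seen in both the side and wrist views.
- **Collar:** I gripped it at 56 mm opening, lowered it over key_a's bezel to about 55 mm above the bench, and let go.

**Last checks:** the pictures show the collar upright round the bezel with key_a still down and the other two buttons up. The gripper is clear at about 218 mm with no force on it, and the clock was at about 29 s of the 72 s allowed.

**Less certain:**
- Force readings were noisy by about ±0.7 N, so I judged each button on the trend. They were also taken only at the end of each small step, so a brief higher peak would not have shown. All were well under 15 N.
- I felt no contact force when setting the collar down, so it may have dropped a few tenths of a millimetre.
- I did not measure the other objects again. The last close-ups show nothing disturbed near the box, but they don't cover the whole bench.

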